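Set the furnace cooling-water sample tap

ROBOT

A 7-joint arm with a two-finger parallel gripper is mounted at the origin on the work surface. World frame = base frame: x ahead of the robot, y to its left, z up, the work surface at z = 0. Lengths are in mm, angles in rad, forces in N, time in s.
With the tool pointing down it reaches from about 350 to 775 mm from the base axis. Payload 3.1 kg.
Tool frame: the origin (TCP) lies at the very end of the fingers, on their centre line; the grasp point (between the pads) lies manip.tcp_to_grasp behind it (manip.tcp_to_grasp is the distance from the TCP to the grasp point, in mm); z points along the fingers, y is the line along which they close (so a half turn about z gives the same grasp; the last joint's range is limited). The gripper opens to 85 mm and grips with 20 to 120 N. Pads are 22 mm wide; open, the fingers measure 114 mm over their backs; the gripper's body (76 mm by 85 mm) begins 54 mm behind the grasp point. The pads swing forward as they close: fully open they stand 13 mm farther back than shut.
Start: joints at [-1.259, 0.311, 0.014, 1.512, -0.004, 1.319, -0.027], TCP at [190.53, 515.961, 231.304] pointing down, gripper open.
Joint ranges: [-2.7, 2.7], [-0.3, 1.91], [-1.27, 1.3], [0.12, 2.57], [-1.44, 4.58], [0.2, 2.03], [-3.05, 3.05]. Speed limits (rad/s): [2.79, 2.79, 3.14, 3.14, 3.14, 3.14, 3.14].

INTERFACE

Orientations are given as a rotation vector (axis times angle).
In Python, from workcell import manip, imaging, ticket gives the robot as it stands.
- The arm moves only by the tool drive_tool, never from a script. Its argument "deltas" is a list of rows, each a list of 3 entries, a list of its own where there are three numbers: the shift along the tool's x, y, z in cm, then the turn about the tool's z in degrees, then the opening, from -1 (shut) to 1 (fully open). A call has 1 to 12 rows; each row shifts and turns the commanded pose from where the row before left it, along the tool's axes as they then stand; what a row does not reach is not made up. A row lasts 1/8 s, in which the tool goes at most 62.5 mm and 10.7 degrees, less where a joint would pass 70% of its speed; a pose out of reach is approached as far as the arm can. A call is refused whole if a number of a shift passes 6.25 or a number of a turn 10.7, either way. A call with a gripper value outside its range is refused whole. The fingers move at their own pace and stop on an object; "newtons" is the grip in N (left out, the last holds). Time passes only in rows, so rows that do not move let the fingers close. It gives the time, the measured TCP pose, the force, the opening and the grip force at its end, in the units of the state.
- manip.sense(): the state, without advancing time (a new reading comes with each control period).
- imaging.capture(name): name is "scene" or "side" or "wrist"; returns a dict with "color" (480x640x3 uint8, red, green, blue), "vfov" (degrees; the focal length in pixels is half the picture's height over the tangent of half this angle, whatever the lens; pixels are square), "cx", "cy" (the principal point, pixels), "world_from_camera" (4x4, takes a point from camera to world coordinates). Camera axes: x right, y down, z forward; pixel columns grow to the right and rows downward; lengths in mm; the calibration is good to about 2 mm. A picture is of the moment at which its call begins. There is no depth.
- ticket.hand_in(): hands the job in; it is judged then, once.
The state is a dict: "clock": time; "joint_positions": joint angles; "qvel": joint speeds; "joint_torque": joint torques, N m; "tcp_pos": TCP position; "tcp_rot": TCP orientation; "wrist_force": force on the tool from outside, world axes, zero at the start; "moment": the same for the moment, N m; "width": finger opening in mm; "gripper_force": force on a finger pad.
Only numpy, scipy, OpenCV 4.12 (cv2) and the standard library are available. Lean on these libraries where they do the work, as an engineer would, in place of code of your own. Each camera call takes 0.05 s, during which the arm holds its last target. There are 200 camera calls.

TASK

Get the furnace's cooling-water tap ready for drawing a sample (the pump is still off): gently set the empty measuring jug, without dropping it, upright on the drip tray with the spout over its mouth, and let go of it. Then, by the crank handle on the handwheel, close the valve clockwise until it comes up against its stop, and back it off (anticlockwise) exactly two full turns. Finish there while still holding the crank handle gripped between the fingers, ready to shut off, and leave the other things on the bench where they are.

Things in the scene. Friction and masses are not known exactly. Their poses are not given: they have to be found in the camera images.
- tap: fixed pipework on the bench, placed and turned differently each time (yaw up to 0.25 rad). Origin on the bench under the valve, on the handwheel's vertical axis; own z up. Along its own y at 155 mm height runs a 22 mm pipe: the riser with a gauge at y = -130 mm, the brass valve at y = 0, the downward spout at y = +140 mm, over a drip tray. Nothing of the tap beside the handwheel and crank is higher than 185 mm, except the stem under the wheel
- spout (a point): the open lower end of the spout, 133 mm above the bench, pipe 21 mm across (its elbow above is 30 mm across)
- tray (a point): middle of the top of the drip tray, straight under the spout: flat steel grate 134 x 134 mm, its top 14 mm above the bench
- hub (a point): top of the handwheel's hub, on the wheel's vertical axis, 223 mm above the bench. The wheel is a horizontal three-spoke aluminium ring 102 mm across, 12 mm thick, its rim's top 221 mm above the bench; it does not rise as it turns
- wheel (a joint): angle of the handwheel in rad: 0 is shut against the rigid stop, grows as it is turned anticlockwise seen from above (opening), one turn = 6.283, so two turns open = 12.566; it can open to four turns. Starts part open, 1.6 to 5 rad. It needs about 0.12 N m (3 N at the crank handle) and stays where it is left. At 0 (and at every whole turn) the crank handle lies from the hub in the tap's own -x direction, and at a value q it lies from there turned by q anticlockwise from above
- crank: the black upright crank handle on the wheel's rim, a cylinder 20 mm across and 55 mm tall, that revolves freely on its own pin: it can be gripped from above and led around in a circle without turning the gripper. Origin at its foot, 225 mm above the bench, 45 mm from the wheel's axis
- crank_mid (a point): middle of the crank handle, on its axis half-way up, 252 mm above the bench, 45 mm from the wheel's axis
- jug: white plastic measuring jug, empty, about 0.16 kg, standing left or right of the tap: round, 86 mm across at the foot, 96 mm at the rim, 90 mm tall, 3 mm wall, with one vertical handle on its own -x side. Origin at the centre of its underside, z up
- jug_mid (a point): centre of the jug, on its axis half-way up (45 mm above its underside)
- jug_rim (a point): centre of the jug's mouth, 90 mm above its underside
- jug_handle (a point): point to grip on the jug's handle, 60 mm above its underside and 88 mm from the jug's axis on the jug's own -x side: an upright bar 14 mm wide (across, along the jug's own y), 12 mm deep, from 15 to 83 mm above the underside, joined to the wall by 12 mm wide arms at its top and bottom; free space of 34 mm between bar and wall
- beaker: steel beaker without a handle, bystander: 72 mm across, 95 mm tall; origin at the centre of its underside
- water: closed clear water bottle, bystander: 66 mm across, 205 mm tall, at the back; origin at the centre of its underside
- wrench: steel wrench lying flat near the robot, bystander: 190 mm long, along its own x; origin under its middle
- boat: small white ceramic combustion boat, bystander: 90 x 32 x 20 mm, in front of the tap; origin at the centre of its underside
- reagent: closed brown glass jar, bystander: 56 mm across, 90 mm tall, at the back left; origin at the centre of its underside
- clamp: aluminium ring, bystander: 68 mm across, 18 mm tall, near the robot; origin at the centre of its underside
Things that resemble listed ones, but are neither listed nor needed, are in the scene too. Leave any red look-alike of the jug alone.

How it is judged:
By the outcome, as a careful person would: the job done as asked, in the order asked, and still so for the second after the job is handed in, while the arm keeps its last pose, push and grip.
It also fails if it takes over 72 s, if anything falls off the work surface, if the arm or the gripper's body presses on something with over 40 N, if the wrist force passes 120 N, or if a joint passes its speed limit or range.

## Working session

There is one attempt and no reset: what is moved stays moved. The work goes in short steps, Python scripts to look and compute and a tool call to move; the robot and the scene stay as the last step left them, time stands still between calls to the robot, and variables do not carry over. Pictures are saved under pics/ and viewed, at most 10 in all, crops included, and the job is handed in when it is done.

Besides the shell and the picture viewer there is one more tool, called after "Call:" by a JSON object that holds its "name" and its "arguments", one argument or row to a line. drive_tool: Moves the arm, as the interface text tells. Its arguments: {"type":"object","properties":{"deltas":{"type":"array"},"newtons":{"type":"number"}},"required":["deltas"]}

```bash
mkdir -p pics; ls; python3 - <<'E'
from workcell import manip, imaging
import cv2,numpy as np
print(manip.sense(), manip.tcp_to_grasp)
for n in ["scene","side"]:
    c=imaging.capture(n); cv2.imwrite(f"pics/{n}0.png",c["color"][:,:,::-1]); print(n,c["vfov"],c["cx"],c["cy"],c["world_from_camera"].tolist())
E
```

```text
pics
{'clock': 0.0, 'joint_positions': array([-1.25868658,  0.3117201 ,  0.01401472,  1.51305177, -0.00441485,
        1.31922902, -0.02720683]), 'qvel': array([ 5.56037016e-04,  1.82663451e-04,  1.52280976e-03, -6.55791919e-04,
        1.58226560e-03,  9.40003910e-04, -5.55946865e-05]), 'joint_torque': array([ 3.48939557e-04, -3.79911375e+01,  1.45895658e-01, -2.30593121e+01,
        1.20857763e-02,  1.36820407e-02, -3.55588361e-05]), 'tcp_pos': array([190.30057893, 515.24218898, 230.22634483]), 'tcp_rot': array([-0.55274137, -3.09224759,  0.00369774]), 'wrist_force': array([ 0.14494346, -0.46274626,  0.98219335]), 'moment': array([ 0.03071229, -0.01765266,  0.01618957]), 'gripper_force': 0.0, 'width': 85.61993050780633} 18.700000000000003
scene 46.21354662377894 317.4310801424494 240.88127653317449 [[0.3978937122317761, 0.5125368337045773, -0.7609116820383972, 1656.1679916730043], [0.917209235895935, -0.20397895125721324, 0.34222770932699564, -588.0266659836358], [0.020194339642874426, -0.8340854761594244, -0.5512654597435742, 952.1946652777415], [0.0, 0.0, 0.0, 1.0]]
side 51.80859599024659 321.6592279636333 242.2028993803966 [[0.9630654392382498, -0.1688879591055566, 0.20971842316305062, 309.4128918988488], [-0.26876447718649465, -0.5553362582677882, 0.7869989174425862, -1009.6615177793575], [-0.016450396575971606, -0.8142963204646648, -0.5802162415256928, 843.9606912547113], [0.0, 0.0, 0.0, 1.0]]
```

View pics/scene0.png

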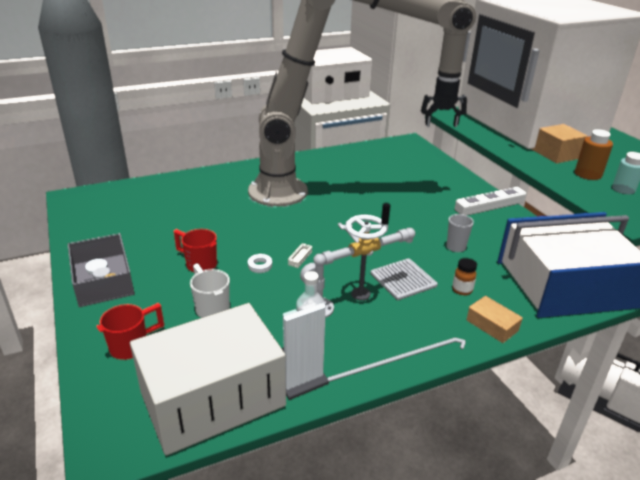

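View pics/side0.png

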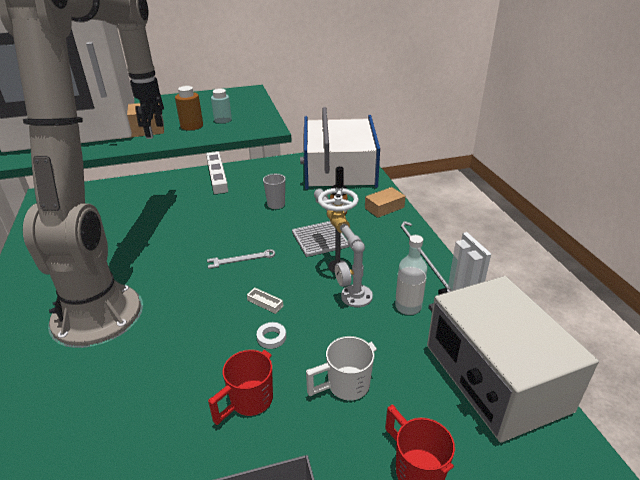

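The scene view shows the white jug at about (211,293) with its handle at (198,268), the hub at (367,227), the crank at (386,213) and the tray at (404,278). In the side view, the jug rim is at (350,354), the handle at (318,379), the hub at (338,199), the crank at (340,180) and the tray at (323,238).

```bash
cat > h.py <<'E'
import numpy as np, cv2
from workcell import manip, imaging
from scipy.spatial.transform import Rotation as R
def snap(n,f):
    c=imaging.capture(n); cv2.imwrite(f"pics/{f}.png",c["color"][:,:,::-1]); np.savez(f"pics/{f}.npz",**c); return c
def load(f): return dict(np.load(f"pics/{f}.npz"))
def onz(c,u,v,z):
    f=240/np.tan(np.radians(c["vfov"])/2); T=np.asarray(c["world_from_camera"])
    d=T[:3,:3]@[(u-c["cx"])/f,(v-c["cy"])/f,1]; o=T[:3,3]
    return (o+d*(z-o[2])/d[2]).round(1)
def proj(c,p):
    f=240/np.tan(np.radians(c["vfov"])/2); T=np.asarray(c["world_from_camera"])
    q=T[:3,:3].T@(np.asarray(p)-T[:3,3]); return (f*q[0]/q[2]+c["cx"]).round(1),(f*q[1]/q[2]+c["cy"]).round(1)
def toolmove(goal):  # shift in tool axes, cm
    s=manip.sense(); return (R.from_rotvec(s["tcp_rot"]).as_matrix().T@(np.asarray(goal)-s["tcp_pos"])/10).round(2)
E
python3 - <<'E'
from h import *
sc=snap("scene","s1"); sd=snap("side","d1")
for n,a,b,z in [("rim",(210,283),(350,354),90),("handle top",(197,268),(316,377),83),("hub",(367,226),(338,199),223),("crank",(386,213),(340,180),252),("tray",(404,278),(323,238),14),
 ("pipe end",(410,235),(318,196),155),("riser",(319,262),(357,246),155)]:
    print(n,onz(sc,*a,z),onz(sd,*b,z))
w=cv2.imwrite
im=cv2.imread("pics/s1.png")[200:330,170:450]; im2=cv2.imread("pics/d1.png")[155:405,200:460]
w("pics/c1.png",cv2.resize(im,None,fx=2.8,fy=2.8,interpolation=2)); w("pics/c2.png",cv2.resize(im2,None,fx=2.4,fy=2.4,interpolation=2))
print(R.from_rotvec(manip.sense()["tcp_rot"]).as_matrix().round(3))
E
```

```text
rim [ 541.4 -376.1   90. ] [ 532.8 -373.4   90. ]
handle top [ 457.9 -389.6   83. ] [ 454.2 -403.9   83. ]
hub [633.9   4.3 223. ] [621.8  -2.3 223. ]
crank [638.1  52.4 252. ] [639.5  38.5 252. ]
tray [620.5 142.9  14. ] [618.9 135.4  14. ]
pipe end [620.1 144.2 155. ] [608.  139.9 155. ]
riser [ 642.7 -126.7  155. ] [ 634.5 -114.5  155. ]
[[-0.938  0.346 -0.   ]
 [ 0.346  0.938 -0.001]
 [-0.    -0.001 -1.   ]]
```

View pics/c2.png

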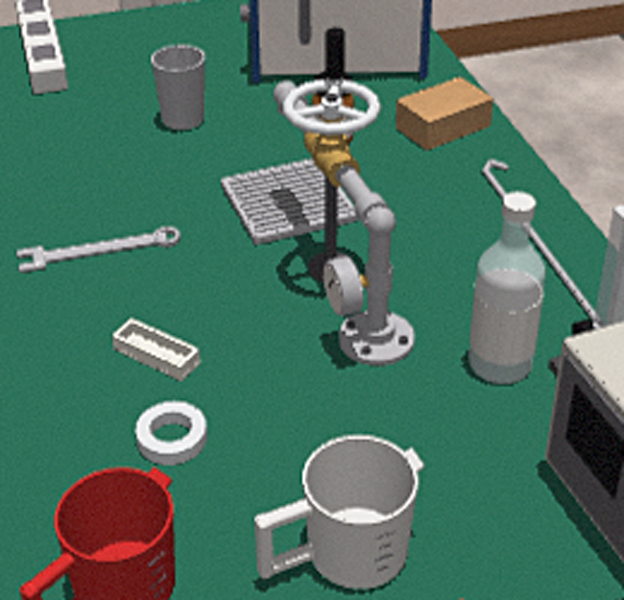

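The side crop confirms that the jug handle points toward the robot and slightly to −y, and that the crank is on the far (+y) side of the hub. Now I set out toward the jug.

Call:
{"name": "drive_tool", "arguments": {
  "deltas": [
    [[-5.1,-1.9,-1.2],0,1],
    [[-5.1,-1.9,-1.2],0,1],
    [[-5.1,-1.9,-1.2],0,1],
    [[-5.1,-1.9,-1.2],0,1],
    [[-5.1,-1.9,-1.2],0,1],
    [[-5.1,-1.9,-1.2],0,1],
    [[0,0,0],10.6,1],
    [[0,0,0],10.6,1],
    [[0,0,0],10.6,1],
    [[0,0,0],10.6,1],
    [[0,0,0],10.6,1],
    [[0,0,0],10.6,1]
  ]
}}

```text
clock: 1.7
tcp_pos: [437.9, 302.9, 303.0]
tcp_rot: [-2.106, -2.331, 0.001]
wrist_force: [-0.1, -0.6, 0.3]
width: 85.2
gripper_force: 0.0
```

Call:
{"name": "drive_tool", "arguments": {
  "deltas": [
    [[0,0,0],10.6,1],
    [[0,0,0],10.6,1],
    [[0,0,0],10.6,1],
    [[0,0,0],10.6,1],
    [[0,0,0],10.6,1],
    [[0,0,0],10.6,1],
    [[0,0,0],10.6,1],
    [[0,0,0],10.6,1],
    [[0,0,0],10.6,1]
  ]
}}

```text
clock: 2.82
tcp_pos: [437.9, 303.0, 303.0]
tcp_rot: [3.141, 0.011, -0.001]
wrist_force: [-0.9, -0.2, -0.4]
width: 85.2
gripper_force: 0.0
```

Call:
{"name": "drive_tool", "arguments": {
  "deltas": [
    [[0,5.8,0],0,1],
    [[0,5.8,0],0,1],
    [[0,5.8,0],0,1],
    [[0,5.8,0],0,1],
    [[0,5.8,0],0,1],
    [[0,5.8,0],0,1],
    [[0,5.8,0],0,1],
    [[0,5.8,0],0,1],
    [[0,5.8,0],0,1],
    [[0,5.8,0],0,1],
    [[0,5.8,0],0,1],
    [[0,4,0],0,1]
  ]
}}

```text
clock: 4.32
tcp_pos: [445.9, -377.6, 302.7]
tcp_rot: [3.141, 0.017, -0.002]
wrist_force: [0.4, 0.9, -0.2]
width: 85.5
gripper_force: 0.0
```

```bash
python3 - <<'E'
from h import *
c=snap("wrist","w1"); T=c["world_from_camera"]; print(c["vfov"],np.round(T,3).tolist(),manip.sense()["tcp_pos"])
for p in [(537,-375,90),(456,-397,83)]: print(proj(c,p))
E
```

```text
61.25508734745679 [[0.011, -0.956, -0.294, 520.92], [-1.0, -0.01, -0.004, -376.508], [0.0, 0.294, -0.956, 444.397], [0.0, 0.0, 0.0, 1.0]] [ 443.29106244 -383.32592243  302.15969933]
(np.float64(314.2), np.float64(96.0))
(np.float64(337.9), np.float64(192.2))
```

View pics/w1.png

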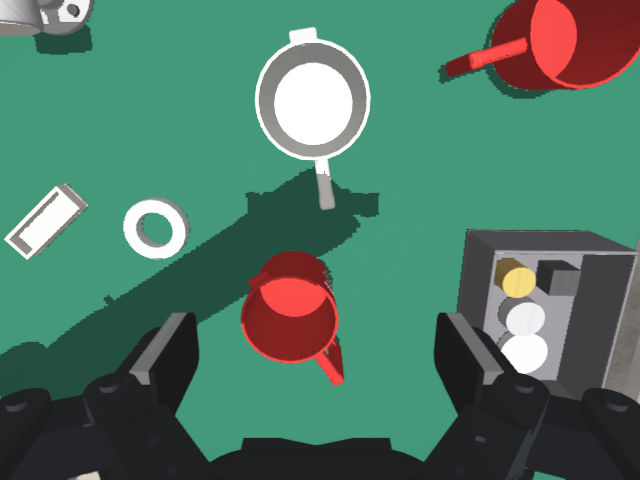

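The wrist view shows the jug rim centred at (313,98), the pour lip at (303,35) and the top of the handle bar running from (323,175) to (327,208). A red look-alike sits below it, with its rim centre at about (290,319).

```bash
python3 - <<'E'
from h import *
c=load("w1"); sc=load("s1"); sd=load("d1")
r=onz(c,313,98,90); h=onz(c,325,199,83); print("rim",r,"lip",onz(c,303,35,88),"bar",h,"barouter",onz(c,327,208,83))
d=(h-r)[:2]; print(np.hypot(*d),np.degrees(np.arctan2(*d[::-1])))
print("red",onz(c,290,319,90),"redrimtop",onz(c,290,277,90),"redhandle",onz(c,337,382,83))
print("beaker",onz(sc,460,219,95),onz(sd,275,178,95),"reagent?",onz(sc,466,263,90),"boat",onz(sc,300,255,15),"clamp",onz(sc,260,262,15))
E
```

```text
rim [ 535.4 -374.    90. ] lip [ 582.7 -365.7   88. ] bar [ 449.7 -385.5   83. ] barouter [ 441.4 -387.5   83. ]
86.46814442324987 -172.3571905308219
red [ 332.5 -353.4   90. ] redrimtop [ 376.4 -353.7   90. ] redhandle [ 256.1 -401.4   83. ]
beaker [521.5 384.2  95. ] [532.3 391.3  95. ] reagent? [709.2 270.8  90. ] boat [412.1 -83.   15. ] clamp [ 402.1 -201.8   15. ]
```

Call:
{"name": "drive_tool", "arguments": {
  "deltas": [
    [[0.5,0.4,0],-8,1],
    [[0,0,5],0,1],
    [[0,0,5],0,1],
    [[0,0,5],0,1],
    [[0,0,0],0,1],
    [[0,0,0],0,1]
  ]
}}

```text
clock: 5.12
tcp_pos: [452.6, -379.8, 155.2]
tcp_rot: [3.13, 0.24, 0.003]
wrist_force: [0.7, -0.4, 0.8]
width: 85.4
gripper_force: 0.0
```

```bash
python3 - <<'E'
from h import *
c=snap("wrist","w2")
for p in [(535,-374,90),(448.4,-387,83)]: print(proj(c,p))
s=manip.sense();print(s["tcp_pos"],s["tcp_rot"],toolmove([448.4,-387,42]))
E
```

```text
(np.float64(330.3), np.float64(101.3))
(np.float64(327.6), np.float64(266.3))
[ 452.91647539 -380.36154296  155.9638354 ] [3.12892541 0.23926168 0.00468766] [-0.58  0.54 11.4 ]
```

View pics/w2.png

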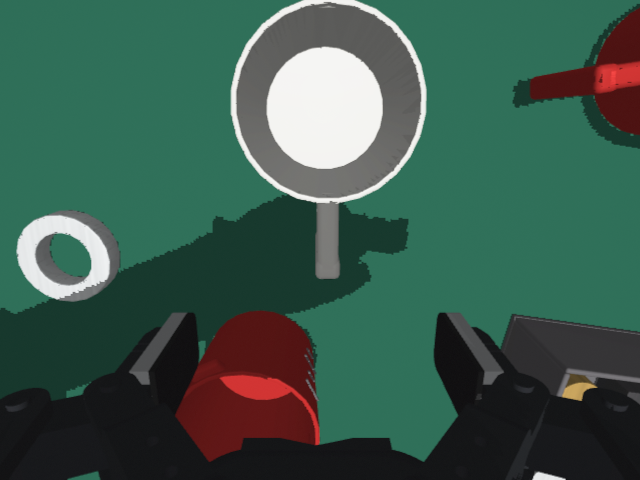

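The wrist view shows the handle bar at (327,266) and the rim at (328,101), as predicted, and the fingers straddle the handle. Next I descend and grip.

Call:
{"name": "drive_tool", "arguments": {
  "deltas": [
    [[-0.6,0.5,3],0,1],
    [[0,0,4],0,1],
    [[0,0,3],0,1],
    [[0,0,1.4],0,1],
    [[0,0,0],0,1],
    [[0,0,0],0,-1],
    [[0,0,0],0,-1],
    [[0,0,0],0,-1],
    [[0,0,0],0,-1],
    [[0,0,0],0,-1],
    [[0,0,0],0,-1]
  ],
  "newtons": 60
}}

```text
clock: 6.55
tcp_pos: [446.8, -385.1, 39.7]
tcp_rot: [3.132, 0.239, 0.001]
wrist_force: [0.1, -0.7, 2.5]
width: 12.9
gripper_force: 58.4
```

Call:
{"name": "drive_tool", "arguments": {
  "deltas": [
    [[0,0,-0.5],0,-1],
    [[0,0,-1.5],0,-1],
    [[0,0,-3],0,-1],
    [[0,0,-3],0,-1],
    [[0,0,-3],0,-1],
    [[0,0,-2],0,-1],
    [[0,0,0],0,-1],
    [[0,0,0],0,-1]
  ]
}}

```text
clock: 7.55
tcp_pos: [446.2, -384.1, 168.6]
tcp_rot: [-3.131, -0.239, 0.001]
wrist_force: [1.0, -0.6, -1.3]
width: 12.9
gripper_force: 58.5
```

```bash
python3 - <<'E'
from h import *
c=snap("side","d3"); s=snap("scene","s3"); print(manip.sense())
a=cv2.imread("pics/d3.png")[140:440,180:480]; b=cv2.imread("pics/s3.png")[180:330,130:430]
cv2.imwrite("pics/c3.png",np.hstack([cv2.resize(a,(400,400)),cv2.resize(cv2.resize(b,(400,200)),(400,400)[:1]+(200,)) if 0 else cv2.copyMakeBorder(cv2.resize(b,(400,200)),0,200,0,0,0)]))
E
```

```text
{'clock': 7.65, 'joint_positions': array([ 0.08339399,  0.55882539,  0.91083575,  1.52283301, -0.45134851,
        1.28535688, -0.3685375 ]), 'qvel': array([ 2.54511671e-05,  2.94361621e-03,  9.16915860e-04, -2.82628728e-03,
        3.68052944e-04,  8.60205244e-04,  4.47938042e-04]), 'joint_torque': array([ 5.77770802e-02, -3.99467468e+01,  1.04278627e+01, -2.13600165e+01,
       -8.28471500e-02, -4.28413076e-02, -7.74778232e-05]), 'tcp_pos': array([ 446.09940415, -383.85960357,  168.00222258]), 'tcp_rot': array([-3.13048477e+00, -2.39005175e-01,  2.73700866e-03]), 'wrist_force': array([ 0.08821837,  0.57401574, -1.27113408]), 'moment': array([-0.0395378 ,  0.12455008, -0.01288518]), 'gripper_force': 58.530233502388, 'width': 13.080761256026765}
```

View pics/c3.png

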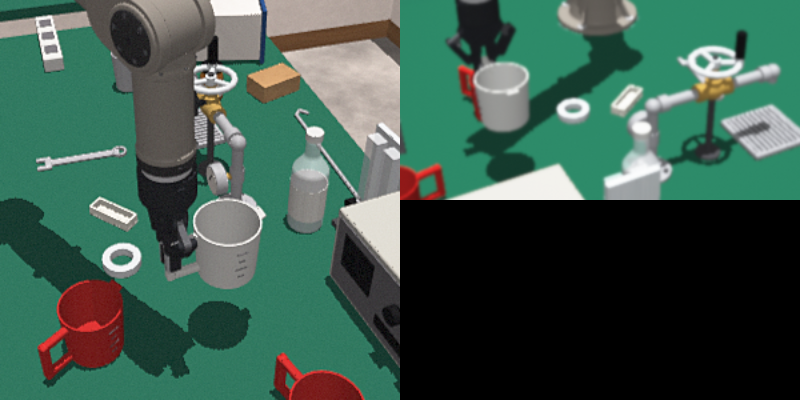

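The jug hangs upright in the grip. Before carrying it over, I refine the tap pose from zoomed crops of the earlier images.

```bash
python3 - <<'E'
import cv2,numpy as np
a=cv2.imread("pics/s1.png")[195:310,305:445]; b=cv2.imread("pics/d1.png")[160:310,285:385]
a=cv2.resize(a,None,fx=3,fy=3,interpolation=2); b=cv2.resize(b,None,fx=3.6,fy=3.6,interpolation=2)
H=max(a.shape[0],b.shape[0]); p=lambda i:cv2.copyMakeBorder(i,0,H-i.shape[0],0,0,0)
cv2.imwrite("pics/c4.png",np.hstack([p(a),p(b)])); print(a.shape,b.shape)
E
```

```text
(345, 420, 3) (540, 360, 3)
```

View pics/c4.png

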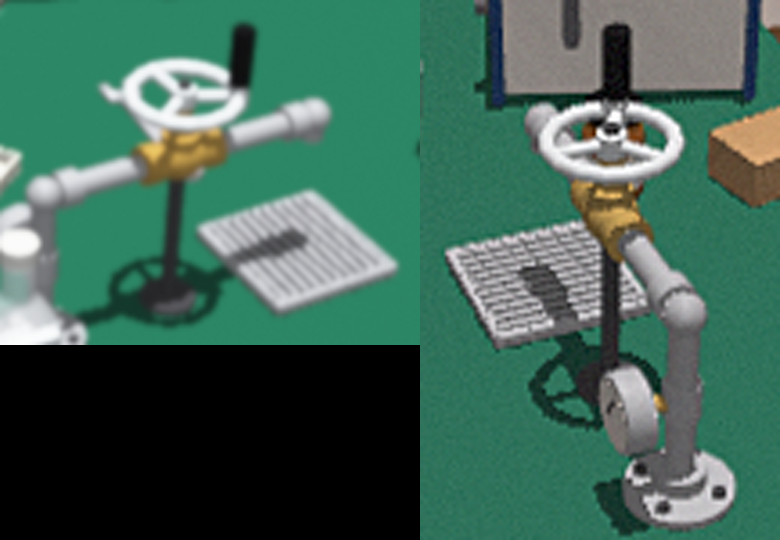

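The crop shows the tray corners clearly and the wheel ring centred at scene (366.7,226.3) and side (338.1,198.9). Next I fit the tap pose by least squares.

```bash
python3 - <<'E'
from h import *
from scipy.optimize import least_squares
sc=load("s1"); sd=load("d1")
C=lambda x,y:(305+x/3,195+y/3)
D=lambda x,y:(285+(x-420)/3.6,160+y/3.6)
obs=[(sc,(0,0,215),C(185,93.5)),(sd,(0,0,215),D(611,141)),
(sc,(-67,-67,14),C(197,229)),(sc,(-67,67,14),C(315,191)),(sc,(67,67,14),C(398,265)),(sc,(67,-67,14),C(275,304)),
(sd,(-67,67,14),D(446,251)),(sd,(-67,-67,14),D(497,340)),
(sc,(0,-130,155),C(43,192)),(sd,(0,-130,155),D(686,306)),(sc,(0,140,155),C(316,113)),(sd,(0,140,155),D(540,121))]
obs=[(c,(p[0],p[1]+140*(p[2]==14),p[2]),o) for c,p,o in obs]
def W(t,p):
    a=t[2]; return np.array([t[0]+np.cos(a)*p[0]-np.sin(a)*p[1],t[1]+np.sin(a)*p[0]+np.cos(a)*p[1],p[2]])
F=lambda t:np.concatenate([np.subtract(proj(c,W(t,p)),o) for c,p,o in obs])
r=least_squares(F,[625,5,.05],loss="soft_l1",diff_step=1e-3); print(r.x, r.fun.reshape(-1,2).round(1).tolist())
t=r.x; print("tray",W(t,(0,140,14)))
print("crank top", [onz(sc,*C(243,28),280),onz(sd,*D(616,28),280)],t)
s=manip.sense()["tcp_pos"]; print(s)
E
```

```text
[6.23168887e+02 5.00000000e+00 5.00000000e-02] [[-1.7, 0.4], [-0.4, 1.1], [-0.1, -1.4], [0.3, -0.3], [0.3, 0.9], [0.0, 1.0], [0.9, -0.9], [-0.3, -0.6], [-1.7, 0.0], [-2.4, 3.8], [-0.9, 1.5], [2.1, 1.1]]
tray [616.17180302 144.82503646  14.        ]
crank top [array([642.7,  47. , 280. ]), array([641.5,  50.1, 280. ])] [6.23168887e+02 5.00000000e+00 5.00000000e-02]
[ 446.09940415 -383.85960357  168.00222258]
```

```bash
sed -i 's/\[2\]+c\["cx"\]).round(1)/[2]+c["cx"])/; s/\[2\]+c\["cy"\]).round(1)/[2]+c["cy"])/' h.py; python3 - <<'E'
from h import *
from scipy.optimize import least_squares
sc=load("s1"); sd=load("d1")
C=lambda x,y:(305+x/3,195+y/3)
D=lambda x,y:(285+(x-420)/3.6,160+y/3.6)
obs=[(sc,(0,0,215),C(185,93.5)),(sd,(0,0,215),D(611,141)),
(sc,(-67,-67,14),C(197,229)),(sc,(-67,67,14),C(315,191)),(sc,(67,67,14),C(398,265)),(sc,(67,-67,14),C(275,304)),
(sd,(-67,67,14),D(446,251)),(sd,(-67,-67,14),D(497,340)),
(sc,(0,-130,155),C(43,192)),(sd,(0,-130,155),D(686,306)),(sc,(0,140,155),C(316,113)),(sd,(0,140,155),D(540,121))]
obs=[(c,(p[0],p[1]+140*(p[2]==14),p[2]),o) for c,p,o in obs]
def W(t,p):
    a=t[2]; return np.array([t[0]+np.cos(a)*p[0]-np.sin(a)*p[1],t[1]+np.sin(a)*p[0]+np.cos(a)*p[1],p[2]])
F=lambda t:np.concatenate([np.subtract(proj(c,W(t,p)),o) for c,p,o in obs])
r=least_squares(F,[625,5,.05],loss="soft_l1",x_scale=[100,100,1]); t=r.x; print(t, r.fun.reshape(-1,2).round(1).tolist())
print("tray",W(t,(0,140,14)))
d=np.array([642,48.5])-t[:2]; a=np.arctan2(d[1],d[0]); print(np.hypot(*d),a,"q",(a-np.pi-t[2])%(2*np.pi))
E
```

```text
[6.25044741e+02 7.65678592e+00 7.93353704e-02] [[-0.4, 0.6], [0.0, 0.5], [0.1, -1.5], [-0.4, -1.0], [0.8, -0.4], [1.4, 0.5], [-0.4, -0.8], [-0.3, -0.7], [0.2, 1.0], [-0.5, 2.7], [-0.6, 0.9], [1.1, 0.8]]
tray [613.94943683 147.21642989  14.        ]
44.22271978764582 1.1773149448737095 q 4.239572228112374
```

Call:
{"name": "drive_tool", "arguments": {
  "deltas": [
    [[-2,0,0],4.4,-1],
    [[-2.6,-2,0],4.4,-1],
    [[0,-4,0],0,-1],
    [[0,-5,0],0,-1],
    [[0,-5,0],0,-1],
    [[0,-5,0],0,-1],
    [[0,-5,0],0,-1],
    [[0,-5,0],0,-1],
    [[0,-5,0],0,-1],
    [[0,-5,0],0,-1],
    [[0,-5,0],0,-1],
    [[0,-5,0],0,-1]
  ]
}}

```text
clock: 9.15
tcp_pos: [399.2, 121.7, 168.9]
tcp_rot: [-3.141, 0.002, 0.002]
wrist_force: [1.2, -1.3, -0.7]
width: 13.4
gripper_force: 58.6
```

Call:
{"name": "drive_tool", "arguments": {
  "deltas": [
    [[0,-2,0],0,-1],
    [[0,0,0],0,-1],
    [[0,0,0],0,-1],
    [[0,0,0],0,-1]
  ]
}}

```text
clock: 9.65
tcp_pos: [400.2, 138.3, 169.3]
tcp_rot: [3.142, -0.008, -0.0]
wrist_force: [-0.5, -0.7, -1.4]
width: 13.0
gripper_force: 58.7
```

```bash
python3 - <<'E'
from h import *
s=manip.sense(); print(s["clock"],s["tcp_pos"],s["tcp_rot"],s["width"],toolmove([525,149,64]),R.from_rotvec(s["tcp_rot"]).as_matrix().round(3).tolist())
E
```

```text
9.65 [400.22520931 138.26036437 169.29885939] [ 3.14153345e+00 -7.78847191e-03 -3.27269848e-04] 12.996668512822621 [12.47 -1.14 10.53] [[1.0, -0.005, -0.0], [-0.005, -1.0, -0.0], [-0.0, 0.0, -1.0]]
```

Call:
{"name": "drive_tool", "arguments": {
  "deltas": [
    [[0,-1.1,3],0,-1],
    [[0,0,4],0,-1],
    [[0,0,3],0,-1],
    [[0,0,0.5],0,-1],
    [[1.5,0,0],0,-1],
    [[3,0,0],0,-1],
    [[3,0,0],0,-1],
    [[3,0,0],0,-1],
    [[2,0,0],0,-1],
    [[0,0,0],0,-1],
    [[0,0,0],0,-1],
    [[0,0,0],0,-1]
  ]
}}

```text
clock: 11.15
tcp_pos: [524.4, 151.4, 64.6]
tcp_rot: [-3.141, 0.001, 0.001]
wrist_force: [-0.5, 0.2, -1.9]
width: 13.3
gripper_force: 58.7
```

```bash
python3 - <<'E'
from h import *
c=snap("side","d5"); s=snap("scene","s5"); S=manip.sense(); print(S["tcp_pos"],S["wrist_force"],S["moment"])
a=cv2.imread("pics/d5.png")[155:295,240:400]; b=cv2.imread("pics/s5.png")[190:330,320:480]
cv2.imwrite("pics/c5.png",np.hstack([cv2.resize(x,None,fx=2.5,fy=2.5,interpolation=2) for x in (a,b)]))
E
```

```text
[524.3959862  151.43742901  64.44494788] [ 0.11646061 -0.18737451 -1.13244656] [0.0081786  0.13703134 0.02278119]
```

View pics/c5.png

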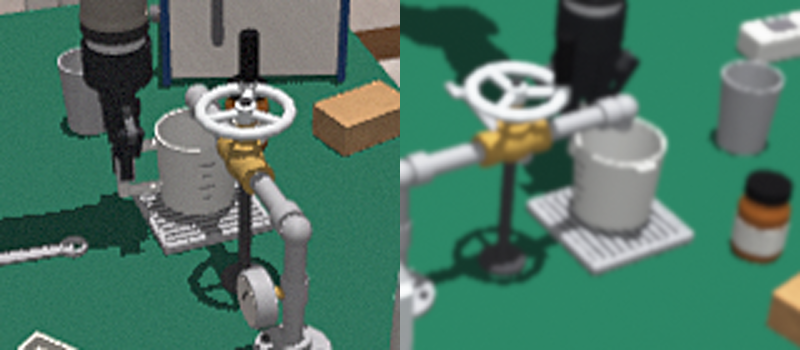

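The jug is over the tray with the spout elbow above its mouth. In the scene crop, the rim centre is at about (621,145), which is pixel (408.4,248).

```bash
python3 - <<'E'
from h import *
s=load("s5"); d=load("d5")
print(proj(s,(613.4,149,114)),onz(s,408.4,248,114),proj(s,(614,147,133)))
print(proj(d,(613.4,149,114)),"side crop",(np.array(proj(d,(613.4,149,114)))-[240,155])*2.5)
E
```

```text
(np.float64(408.5220497780326), np.float64(246.22767606477478)) [620.6 144.3 114. ] (np.float64(408.7735615186949), np.float64(240.5801031030305))
(np.float64(319.3142472411552), np.float64(206.74893453340314)) side crop [198.2856181  129.37233633]
```

Call:
{"name": "drive_tool", "arguments": {
  "deltas": [
    [[0,0.2,0.4],0,-1],
    [[0,0,0.3],0,-1],
    [[0,0,0.2],0,-1],
    [[0,0,0],0,-1],
    [[0,0,0],0,-1]
  ]
}}

```text
clock: 11.88
tcp_pos: [525.1, 149.1, 55.3]
tcp_rot: [3.142, -0.002, 0.0]
wrist_force: [-0.8, 0.2, -1.8]
width: 12.9
gripper_force: 58.7
```

Call:
{"name": "drive_tool", "arguments": {
  "deltas": [
    [[0,0,0.1],0,-1],
    [[0,0,0],0,-1],
    [[0,0,0],0,-1]
  ]
}}

```text
clock: 12.25
tcp_pos: [525.1, 149.1, 54.3]
tcp_rot: [-3.142, 0.002, -0.0]
wrist_force: [0.3, -0.5, -1.8]
width: 13.3
gripper_force: 58.7
```

Call:
{"name": "drive_tool", "arguments": {
  "deltas": [
    [[0,0,0.1],0,-1],
    [[0,0,0],0,-1],
    [[0,0,0],0,-1]
  ]
}}

```text
clock: 12.62
tcp_pos: [525.2, 149.1, 53.7]
tcp_rot: [-3.141, 0.002, -0.001]
wrist_force: [-1.3, 0.1, 2.8]
width: 13.3
gripper_force: 59.1
```

Call:
{"name": "drive_tool", "arguments": {
  "deltas": [
    [[0,0,0.1],0,-1],
    [[0,0,0],0,-1],
    [[0,0,0],0,-1]
  ]
}}

```text
clock: 13.0
tcp_pos: [525.1, 149.2, 53.6]
tcp_rot: [-3.141, 0.002, 0.0]
wrist_force: [-4.5, -0.9, 9.7]
width: 13.2
gripper_force: 60.3
```

Call:
{"name": "drive_tool", "arguments": {
  "deltas": [
    [[0,0,-0.1],0,-1],
    [[0,0,0],0,-0.4],
    [[0,0,0],0,-0.4],
    [[0,0,0],0,0],
    [[0,0,0],0,0],
    [[0,0,-1],0,0],
    [[0,0,-3],0,0],
    [[0,0,-5],0,0],
    [[0,0,-5],0,0],
    [[-2,0,-5],0,0],
    [[-4,0,-5],0,0],
    [[-4,0,-3],0,0]
  ],
  "newtons": 60
}}

```text
clock: 14.5
tcp_pos: [426.2, 148.7, 325.0]
tcp_rot: [-3.14, 0.005, -0.006]
wrist_force: [-1.1, 1.2, 0.7]
width: 42.9
gripper_force: 0.0
```

Call:
{"name": "drive_tool", "arguments": {
  "deltas": [
    [[3,0,0],0,0],
    [[5,0,0],0,0],
    [[5,2,0],0,0],
    [[5,4,0],0,0],
    [[3,4,0],0,0],
    [[0,0,0],0,0],
    [[0,0,0],0,0],
    [[0,0,0],0,0]
  ]
}}

```text
clock: 15.5
tcp_pos: [634.3, 52.0, 322.7]
tcp_rot: [-3.14, -0.003, -0.001]
wrist_force: [-0.3, 0.7, -0.9]
width: 42.8
gripper_force: 0.0
```

```bash
python3 - <<'E'
from h import *
c=snap("wrist","w6"); S=manip.sense(); print(S["tcp_pos"],toolmove([642.3,49,236]))
for p in [(642.3,49,280),(625,7.7,223),(614,147,104)]: print(proj(c,p))
E
```

```text
[634.29869307  52.07631125 322.6720515 ] [0.79 0.32 8.67]
(np.float64(322.88611569058116), np.float64(261.78992934294814))
(np.float64(386.8974959977577), np.float64(256.96048349748537))
(np.float64(213.27913579692893), np.float64(225.24682881664634))
```

View pics/w6.png

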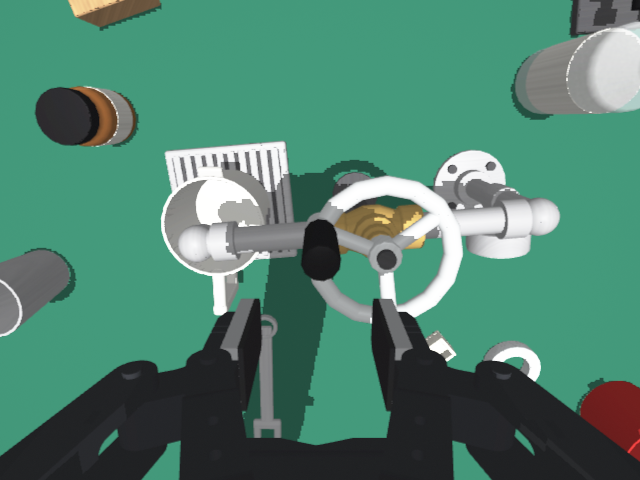

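The wrist view puts the crank top at (321,264) and the hub at (387,258), both within 2 px of prediction. The jug stands on the tray with the spout over its mouth. Next I descend on the crank and grip it.

Call:
{"name": "drive_tool", "arguments": {
  "deltas": [
    [[0.8,0.3,0],0,0],
    [[0,0,3],0,0],
    [[0,0,3],0,0],
    [[0,0,2.6],0,0],
    [[0,0,0],0,0],
    [[0,0,0],0,-1],
    [[0,0,0],0,-1],
    [[0,0,0],0,-1],
    [[0,0,0],0,-1],
    [[0,0,0],0,-1]
  ],
  "newtons": 60
}}

```text
clock: 16.8
tcp_pos: [643.8, 49.2, 237.8]
tcp_rot: [-3.138, -0.002, -0.006]
wrist_force: [1.0, 5.3, 4.4]
width: 18.5
gripper_force: 58.9
```

```bash
cat > plan.py <<'E'
from h import *
import sys
C0=np.array([625.,7.7]); r=45
def plan(da,n,c=C0,r=r):
    s=manip.sense(); M=R.from_rotvec(s["tcp_rot"]).as_matrix(); p=s["tcp_pos"]; 
    a0=np.arctan2(p[1]-c[1],p[0]-c[0]); print("t",s["clock"],"r",np.hypot(*(p[:2]-c)),"ang",a0,"p",p.round(1),"F",s["wrist_force"].round(1),s["width"].round(1))
    prev=p[:2]
    for k in range(1,n+1):
        a=a0+da*k; q=c+r*np.array([np.cos(a),np.sin(a)]); print((M.T@np.append(q-prev,0)/10).round(1)[:2].tolist(),end=" "); prev=prev+ (M@np.append((M.T@np.append(q-prev,0)/10).round(1)[:2]*10,0))[:2] if 0 else q
    print()
E
python3 - <<'E'
from plan import *
plan(-.5,9)
E
```

```text
Traceback (most recent call last):
  File "plan.py", line 6, in plan
    a0=np.arctan2(p[1]-c[1],p[0]-c[0]); print("t",s["clock"],"r",np.hypot(*(p[:2]-c)),"ang",a0,"p",p.round(1),"F",s["wrist_force"].round(1),s["width"].round(1))
                                                                                                                                            ^^^^^^^^^^^^^^^^
AttributeError: 'float' object has no attribute 'round'
```

```bash
cat > plan.py <<'E'
from h import *
C0=np.array([625.,7.7])
def plan(da,n,c=C0,r=45,a0=None,start=None):
    s=manip.sense(); M=R.from_rotvec(s["tcp_rot"]).as_matrix(); p=s["tcp_pos"]; v=p[:2]-c
    m=np.arctan2(v[1],v[0]); print("t",s["clock"],"r",np.hypot(*v),"ang",m,"p",p.round(1),"F",s["wrist_force"].round(1),s["width"])
    a=(m if a0 is None else a0)+da*np.arange(1,n+1); q=c+r*np.c_[np.cos(a),np.sin(a)]-(p[:2] if start is None else start)
    w=np.c_[q,0*a]@M/10; print(np.diff(w[:,:2].round(1),axis=0,prepend=0).round(1).tolist()); return a[-1]
E
python3 - <<'E'
from plan import *
plan(-.314,10)
E
```

```text
t 16.8 r 45.52270286701233 ang 1.1449680602356977 p [643.8  49.2 237.8] F [1.  5.3 4.4] 18.463149431536106
[[1.2, 0.8], [0.8, 1.1], [0.5, 1.3], [0.1, 1.4], [-0.4, 1.4], [-0.8, 1.2], [-1.1, 0.9], [-1.3, 0.5], [-1.4, 0.0], [-1.3, -0.4]]
```

Call:
{"name": "drive_tool", "arguments": {
  "deltas": [
    [[1.2,0.8,0],0,-1],
    [[0.8,1.1,0],0,-1],
    [[0.5,1.3,0],0,-1],
    [[0.1,1.4,0],0,-1],
    [[-0.4,1.4,0],0,-1]
  ]
}}

```text
clock: 17.42
tcp_pos: [665.7, -13.1, 237.8]
tcp_rot: [-3.141, -0.0, -0.005]
wrist_force: [-1.0, 4.2, 7.0]
width: 18.8
gripper_force: 59.4
```

Call:
{"name": "drive_tool", "arguments": {
  "deltas": [
    [[-0.8,1.2,0],0,-1],
    [[-1.1,0.9,0],0,-1],
    [[-1.3,0.5,0],0,-1],
    [[-1.4,0,0],0,-1],
    [[-1.3,-0.4,0],0,-1],
    [[0,0,0],0,-1]
  ]
}}

```text
clock: 18.18
tcp_pos: [606.1, -32.6, 237.7]
tcp_rot: [-3.137, -0.002, -0.005]
wrist_force: [0.3, 6.3, 6.5]
width: 18.8
gripper_force: 59.2
```

```bash
python3 - <<'E'
from plan import *
plan(-.314,4,a0=1.145-3.14)
E
```

```text
t 18.175 r 44.50425573995422 ang -2.0081891893715884 p [606.1 -32.6 237.7] F [0.3 6.3 6.5] 18.78982511691788
[[-1.1, -0.7], [-0.9, -1.1], [-0.5, -1.3], [-0.1, -1.4]]
```

Call:
{"name": "drive_tool", "arguments": {
  "deltas": [
    [[-1.1,-0.7,0],0,-1],
    [[-0.9,-1.1,0],0,-1],
    [[-0.5,-1.3,0],0,-1],
    [[0,0,0],0,-1],
    [[0,0,0],0,-1]
  ]
}}

```text
clock: 18.8
tcp_pos: [582.4, -4.4, 237.7]
tcp_rot: [-3.141, 0.002, -0.008]
wrist_force: [4.3, 2.0, 5.1]
width: 18.4
gripper_force: 59.3
```

Call:
{"name": "drive_tool", "arguments": {
  "deltas": [
    [[-0.1,-0.3,0],0,-1],
    [[0,-0.2,0],0,-1],
    [[0,0,0],0,-1],
    [[0,0,0],0,-1]
  ]
}}

```text
clock: 19.3
tcp_pos: [581.9, -2.4, 237.7]
tcp_rot: [3.138, -0.006, 0.01]
wrist_force: [4.6, -0.0, 3.6]
width: 18.5
gripper_force: 59.3
```

Call:
{"name": "drive_tool", "arguments": {
  "deltas": [
    [[0,-0.2,0],0,-1],
    [[0,0,0],0,-1],
    [[0,0,0],0,-1]
  ]
}}

```text
clock: 19.68
tcp_pos: [581.6, -0.9, 237.7]
tcp_rot: [3.137, -0.007, 0.009]
wrist_force: [4.7, -0.9, 3.6]
width: 18.8
gripper_force: 59.3
```

Call:
{"name": "drive_tool", "arguments": {
  "deltas": [
    [[0,-0.2,0],0,-1],
    [[0,0,0],0,-1],
    [[0,0,0],0,-1]
  ]
}}

```text
clock: 20.05
tcp_pos: [581.2, 1.0, 237.7]
tcp_rot: [3.137, -0.007, 0.008]
wrist_force: [4.5, -1.5, 6.2]
width: 18.5
gripper_force: 59.4
```

Call:
{"name": "drive_tool", "arguments": {
  "deltas": [
    [[0,-0.2,0],0,-1],
    [[0,0,0],0,-1],
    [[0,0,0],0,-1]
  ]
}}

```text
clock: 20.42
tcp_pos: [581.0, 3.1, 237.7]
tcp_rot: [3.137, -0.007, 0.007]
wrist_force: [4.2, -2.0, 5.2]
width: 18.3
gripper_force: 59.4
```

Call:
{"name": "drive_tool", "arguments": {
  "deltas": [
    [[0,-0.2,0],0,-1],
    [[0,0,0],0,-1],
    [[0,0,0],0,-1]
  ]
}}

```text
clock: 20.8
tcp_pos: [580.8, 4.4, 237.7]
tcp_rot: [3.137, -0.008, 0.007]
wrist_force: [3.5, -3.4, 6.1]
width: 18.7
gripper_force: 59.5
```

Call:
{"name": "drive_tool", "arguments": {
  "deltas": [
    [[0,-0.2,0],0,-1],
    [[0,0,0],0,-1],
    [[0,0,0],0,-1]
  ]
}}

```text
clock: 21.18
tcp_pos: [580.8, 4.5, 237.7]
tcp_rot: [3.134, -0.011, 0.007]
wrist_force: [4.6, -5.2, 5.7]
width: 18.6
gripper_force: 59.4
```

Call:
{"name": "drive_tool", "arguments": {
  "deltas": [
    [[0,-0.2,0],0,-1],
    [[0,0,0],0,-1],
    [[0,0,0],0,-1]
  ]
}}

```text
clock: 21.55
tcp_pos: [580.8, 4.5, 237.7]
tcp_rot: [3.131, -0.014, 0.008]
wrist_force: [4.9, -7.8, 3.5]
width: 18.5
gripper_force: 59.5
```

Call:
{"name": "drive_tool", "arguments": {
  "deltas": [
    [[0,-0.4,0],0,-1],
    [[0,0,0],0,-1],
    [[0,0,0],0,-1],
    [[0,0,0],0,-1]
  ]
}}

```text
clock: 22.05
tcp_pos: [580.8, 4.7, 237.8]
tcp_rot: [3.126, -0.019, 0.008]
wrist_force: [5.3, -12.9, 2.9]
width: 18.3
gripper_force: 59.5
```

```bash
python3 - <<'E'
from plan import *
# commanded pos: stop + push; go back to start point at the stop (580.1ish)
s=manip.sense()["tcp_pos"]
st=s[:2]+[0,7]
a=plan(.314159,20,a0=-np.pi+.072,start=st)
E
```

```text
t 22.05 r 44.26455173056306 ang -3.07371863799278 p [580.8   4.7 237.8] F [  5.3 -12.9   2.9] 18.32284277421343
[[0.3, 2.1], [0.7, 1.2], [1.1, 0.9], [1.3, 0.5], [1.4, 0.1], [1.4, -0.3], [1.2, -0.8], [0.9, -1.0], [0.5, -1.3], [0.1, -1.4], [-0.3, -1.4], [-0.8, -1.2], [-1.1, -0.9], [-1.3, -0.5], [-1.4, -0.1], [-1.3, 0.3], [-1.2, 0.7], [-0.9, 1.1], [-0.6, 1.3], [-0.1, 1.4]]
```

```bash
python3 - <<'E'
from plan import *
plan(.314159,23,a0=-3.07,start=np.array([579.9,19.6]))
E
```

```text
t 22.05 r 44.26455173056306 ang -3.07371863799278 p [580.8   4.7 237.8] F [  5.3 -12.9   2.9] 18.32284277421343
[[0.4, 2.9], [0.7, 1.2], [1.1, 0.9], [1.3, 0.5], [1.4, 0.1], [1.4, -0.3], [1.2, -0.8], [0.9, -1.0], [0.5, -1.3], [0.1, -1.4], [-0.3, -1.4], [-0.8, -1.2], [-1.0, -0.9], [-1.3, -0.5], [-1.5, -0.1], [-1.3, 0.3], [-1.2, 0.7], [-0.9, 1.1], [-0.6, 1.3], [-0.1, 1.4], [0.4, 1.4], [0.7, 1.2], [1.1, 0.9]]
```

Call:
{"name": "drive_tool", "arguments": {
  "deltas": [
    [[0,1.5,0],0,-1],
    [[0.4,1.4,0],0,-1],
    [[0.7,1.2,0],0,-1],
    [[1.1,0.9,0],0,-1],
    [[1.3,0.5,0],0,-1],
    [[1.4,0.1,0],0,-1],
    [[1.4,-0.3,0],0,-1],
    [[1.2,-0.8,0],0,-1],
    [[0.9,-1.0,0],0,-1],
    [[0.5,-1.3,0],0,-1],
    [[0.1,-1.4,0],0,-1]
  ]
}}

```text
clock: 23.42
tcp_pos: [670.3, 2.4, 237.8]
tcp_rot: [3.133, -0.012, 0.005]
wrist_force: [4.6, -4.4, 5.8]
width: 18.5
gripper_force: 59.8
```

Call:
{"name": "drive_tool", "arguments": {
  "deltas": [
    [[-0.3,-1.4,0],0,-1],
    [[-0.8,-1.2,0],0,-1],
    [[-1.0,-0.9,0],0,-1],
    [[-1.3,-0.5,0],0,-1],
    [[-1.5,-0.1,0],0,-1]
  ]
}}

```text
clock: 24.05
tcp_pos: [622.5, 52.8, 237.7]
tcp_rot: [-3.138, -0.004, -0.009]
wrist_force: [2.5, 4.6, 7.7]
width: 18.1
gripper_force: 60.1
```

Call:
{"name": "drive_tool", "arguments": {
  "deltas": [
    [[-1.3,0.3,0],0,-1],
    [[-1.2,0.7,0],0,-1],
    [[-0.9,1.1,0],0,-1],
    [[-0.6,1.3,0],0,-1],
    [[-0.1,1.4,0],0,-1]
  ]
}}

```text
clock: 24.68
tcp_pos: [580.9, 2.3, 237.7]
tcp_rot: [-3.139, 0.0, -0.007]
wrist_force: [6.2, 4.3, 4.6]
width: 18.5
gripper_force: 60.0
```

Call:
{"name": "drive_tool", "arguments": {
  "deltas": [
    [[0.4,1.4,0],0,-1],
    [[0.7,1.2,0],0,-1],
    [[1.1,0.9,0],0,-1],
    [[1.3,0.5,0],0,-1],
    [[1.4,0.1,0],0,-1],
    [[1.4,-0.3,0],0,-1],
    [[1.2,-0.8,0],0,-1],
    [[0.9,-1.0,0],0,-1],
    [[0.5,-1.3,0],0,-1],
    [[0.1,-1.4,0],0,-1]
  ]
}}

```text
clock: 25.92
tcp_pos: [670.4, 2.5, 237.8]
tcp_rot: [3.133, -0.012, 0.006]
wrist_force: [4.3, -3.8, 5.1]
width: 18.3
gripper_force: 59.8
```

Call:
{"name": "drive_tool", "arguments": {
  "deltas": [
    [[-0.3,-1.4,0],0,-1],
    [[-0.8,-1.2,0],0,-1],
    [[-1.0,-0.9,0],0,-1],
    [[-1.3,-0.5,0],0,-1],
    [[-1.5,-0.1,0],0,-1]
  ]
}}

```text
clock: 26.55
tcp_pos: [622.4, 52.9, 237.7]
tcp_rot: [-3.138, -0.004, -0.009]
wrist_force: [2.1, 4.8, 8.1]
width: 18.3
gripper_force: 60.1
```

Call:
{"name": "drive_tool", "arguments": {
  "deltas": [
    [[-1.3,0.3,0],0,-1],
    [[-1.2,0.7,0],0,-1],
    [[-0.9,1.1,0],0,-1],
    [[-0.5,1.0,0],0,-1],
    [[0,0,0],0,-1],
    [[0,0,0],0,-1]
  ]
}}

```text
clock: 27.3
tcp_pos: [581.5, 16.2, 237.6]
tcp_rot: [3.14, -0.006, 0.002]
wrist_force: [0.9, -0.1, 7.1]
width: 18.7
gripper_force: 60.1
```

Call:
{"name": "drive_tool", "arguments": {
  "deltas": [
    [[-0.1,0.4,0],0,-1],
    [[0,0.4,0],0,-1],
    [[0,0,0],0,-1],
    [[0,0,0],0,-1]
  ]
}}

```text
clock: 27.8
tcp_pos: [580.8, 9.6, 237.7]
tcp_rot: [3.142, -0.004, 0.002]
wrist_force: [2.0, 1.3, 7.6]
width: 18.6
gripper_force: 60.2
```

Call:
{"name": "drive_tool", "arguments": {
  "deltas": [
    [[0,0.2,0],0,-1],
    [[0,0,0],0,-1],
    [[0,0,0],0,-1]
  ]
}}

```text
clock: 28.18
tcp_pos: [580.8, 8.1, 237.7]
tcp_rot: [-3.141, 0.003, -0.002]
wrist_force: [0.7, 2.9, 7.2]
width: 18.5
gripper_force: 60.2
```

Call:
{"name": "drive_tool", "arguments": {
  "deltas": [
    [[0,0.3,0],0,-1],
    [[0,0,0],0,-1],
    [[0,0,0],0,-1]
  ]
}}

```text
clock: 28.55
tcp_pos: [580.8, 5.0, 237.7]
tcp_rot: [-3.141, 0.003, -0.002]
wrist_force: [1.8, 1.0, 7.9]
width: 18.3
gripper_force: 60.2
```

Call:
{"name": "drive_tool", "arguments": {
  "deltas": [
    [[0,0.1,0],0,-1],
    [[0,0,0],0,-1],
    [[0,0,0],0,-1]
  ]
}}

```text
clock: 28.92
tcp_pos: [580.9, 4.4, 237.6]
tcp_rot: [-3.141, 0.003, -0.002]
wrist_force: [0.6, 2.2, 9.0]
width: 18.4
gripper_force: 60.2
```

```bash
python3 - <<'E'
from h import *
snap("side","d9"); snap("scene","s9"); S=manip.sense(); print(S["clock"],S["tcp_pos"],S["width"],S["gripper_force"],S["wrist_force"],S["moment"])
a=cv2.imread("pics/d9.png")[155:295,240:400]; b=cv2.imread("pics/s9.png")[190:330,320:480]
cv2.imwrite("pics/c9.png",np.hstack([cv2.resize(x,None,fx=2.5,fy=2.5,interpolation=2) for x in (a,b)]))
E
```

```text
29.025 [580.91413143   4.353183   237.68956003] 18.543286882999066 60.1496547460556 [1.11251984 2.56902773 8.24766601] [ 0.44429824 -0.20580585  0.01500179]
```

View pics/c9.png

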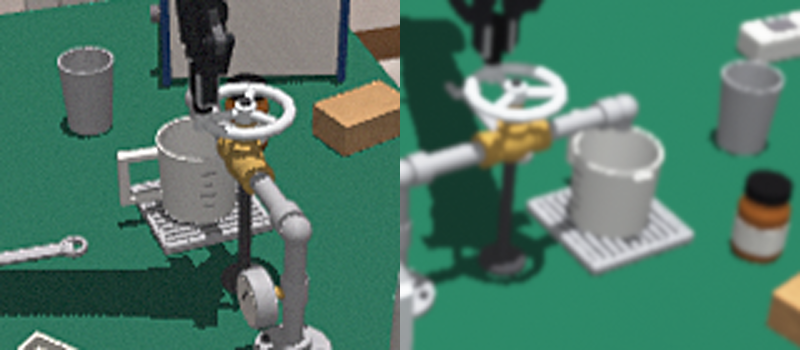

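The jug stands upright on the tray under the spout. The crank handle is gripped on the tap's −x side, at the same angle where the stop was felt. I hand the job in.

```bash
python3 -c "
from workcell import ticket
print(ticket.hand_in())"
```

```text
the job is handed in; nothing more can be done
None
```

Handed in at 29 s: the jug stands upright on the tray under the spout and is released. The valve was closed to its stop and backed off two full turns (crank within about 0.5 mm of its stop position), and the crank handle is still gripped.

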